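# Park the tailstock of a pen lathe

## Task

Park the pen lathe's tailstock: press the round lock button on top of the tailstock fully down with a fingertip and, keeping it down all the way, push the tailstock along the bed, away from the headstock, until it is fully home against the end stop; then let the button spring up again and move clear. Grasp and lift nothing, leave the switch button on the headstock unpressed, and do not disturb the loose things lying about.

Things in the scene. Friction and masses are not known exactly. Their poses are not given: they have to be found in the camera images.
- lathe: small cream pen lathe fixed on a wooden base board (220 x 540 mm, 15 mm thick) on the bench. Origin: underside of the board, centre. Its y axis runs along the bed, +y towards the headstock (88 x 120 mm block, top at z = 180 mm, at y = 130 to 250 mm), -y towards the end stop; x across the bed, z up. The bed's top is at z = 65 mm
- lock_button_top (a point): centre of the top face of the lock button: a black rubber cap, 32 mm across, standing 15 mm proud of the highest part of the tailstock (170 mm above the bench when up). It rides on the tailstock and moves with it
- lock_button (a joint): how far the lock button is pressed down, m: 0 up (tailstock locked to the bed), 0.005 fully down. A spring pushes it up: about 3 N to start, about 6.5 N fully down. Its pawl stands between the teeth, 10 mm apart, of a rack under the bed: it is free of them once the button is 2.5 mm down, and locks again when the button comes up, leaving a few mm of play
- tailstock (a joint): position of the tailstock along the bed, m: grows as it slides in the lathe's -y direction, away from the headstock; 0.15 = against the end stop. It starts between 0 and 0.05. Unlocked it slides with 1 to 2 N of friction, so a finger pressing on the button's rubber top carries it along. The tailstock is 80 mm long along the bed and 84 mm wide, with its top at z = 155 mm and a 58 mm handwheel on its end-stop side, below the top
- quill_tip (a point): point of the steel centre in the tailstock's nose, facing the headstock: 76 mm in +y from the lock button's axis, 125 mm above the bench
- end_stop (a point): middle of the end stop's face that the tailstock meets: a steel block 76 x 22 x 30 mm across the -y end of the bed, its top 95 mm above the bench
- power_switch (a joint): travel of the lathe's switch button (26 mm across, in a black housing on top of the headstock), m: 0 up, 0.005 fully pressed. To be left unpressed
- blank: dark wood pen blank, 20 x 120 x 20 mm, lying on the lathe's base board on its robot side. To be left where it is
- wax: small jar of wax, 48 mm across, 45 mm high, on the base board. To be left where it is
- bushing: brass bushing, 32 mm across, 22 mm high, on the base board on its far side. To be left where it is
- bowl: turned wooden bowl, 150 mm across, 60 mm high, on the bench. To be left where it is
- mallet: wooden carver's mallet standing on its head, 84 mm across, 230 mm high, on the bench. To be left where it is
- gouge: turning gouge with a wooden handle, 300 mm long, lying on the bench. To be left where it is
- offcut: round wood offcut, 90 mm across, 35 mm high, on the bench. To be left where it is

How it is judged:
By the outcome, as a careful person would: the job done as asked, in the order asked, and still so for the second after the job is handed in, with the robot touching nothing.
It also fails if it takes over 40 s, if anything falls off the work surface, if the arm or the gripper's body presses on something with over 40 N, if the wrist force passes 120 N, or if a joint passes its speed limit or range.

## Robot

A 6-joint arm with a two-finger parallel gripper is mounted at the origin on the work surface. World frame = base frame: x ahead of the robot, y to its left, z up, the work surface at z = 0. Lengths are in m, angles in rad, forces in N, time in s.
With the tool pointing down it reaches from about 0.35 to 0.725 m from the base axis. Payload 6 kg.
Tool frame: the origin (TCP) lies midway between the tips of the shut fingers; the grasp point (between the pads) lies 19 mm behind it; z points along the fingers, y is the direction in which the jaws open and shut (so a half turn about z gives the same grasp; the last joint's range is limited). The gripper opens to 85 mm and grips with 20 to 120 N. Pads are 22 mm wide; open, the fingers measure 114 mm over their backs; the gripper's body (76 mm by 85 mm) begins 54 mm behind the grasp point. The pads swing forward as they close: fully open they stand 13 mm farther back than shut.
Start: joints at [-0.814, 0.04, 0.085, 0, -1.615, -0.334], TCP at [0.246, -0.547, 0.231] pointing down, gripper open.
Joint ranges: [-2.56, 2.56], [-1.29, 2.01], [-1.08, 1.49], [-3.29, 1.98], [-2.81, -0.18], [-2.99, 2.99]. Speed limits (rad/s): [2.57, 2.57, 3.01, 3.14, 3.14, 3.14].

## Interface

Orientations are given as a rotation vector (axis times angle).
In Python, from cell import telemetry, cams, manip gives the robot as it stands.
- The arm moves only by the shell command python3 -m jog 'ROWS' [OPENING] [FORCE]. ROWS is JSON, a list of rows, each a list of 4 numbers: the shift along the tool's x, y, z in mm, then the turn about the tool's z in degrees. A call has 1 to 10 rows; each row shifts and turns the commanded pose from where the row before left it, along the tool's axes as they then stand; what a row does not reach is not made up. A row lasts 1/10 s, in which the tool goes at most 50 mm and 8.59 degrees, less where a joint would pass 70% of its speed; a pose out of reach is approached as far as the arm can. A call is refused whole if a number of a shift passes 50 or a number of a turn 8.59, either way. A call with a gripper value outside its range is refused whole. OPENING is the closure, from -1 (fully open) to 1 (shut), set as the call begins (- or left out, the last holds). The fingers move at their own pace and stop on an object; FORCE is the grip in N (left out, the last holds). Time passes only in rows, so rows that do not move let the fingers close. It gives the time, the measured TCP pose, the force and the opening at its end, in the units of the state.
- telemetry.read_state(): the state, without advancing time (a new reading comes with each control period).
- cams.snapshot(name): name is "scene" or "top"; returns a dict with "img" (384x512x3 uint8, blue, green, red), "K" (3x3 intrinsics, pixels), "world_from_camera" (4x4, takes a point from camera to world coordinates). Camera axes: x right, y down, z forward; pixel columns grow to the right and rows downward; lengths in m; the calibration is good to about 2 mm. A picture is of the moment at which its call begins. There is no depth.
- manip.job_done(): hands the job in, once; it reports no verdict.
Trained networks look in a picture, given as the dict that the camera call returned (one of the last four; its "shot" number tells which), for a name from the list of things; names that differ only in an ending like _2 or _b are one class to them, and where a whole thing is asked for, a point or a joint stands for the part that bears it (a point fixed in the world has none). Each returns a list of dicts, best first, with "conf" (0 to 1); they miss things now and then, are a little off and sometimes report something else, mostly with a low value. They report only what shows in the picture. A call takes as long as a camera call.
- cams.search_frame(name, picture): "point" ([column, row] in pixels, amid what is visible of it).
- cams.place_of(name, picture): "point" ([column, row] in pixels: a listed point, or the origin of a listed thing).
The state is a dict: "clock": time; "joint_positions": joint angles; "joint_vel": joint speeds; "effort": joint torques, N m; "tcp_pos": TCP position; "tool_rot": TCP orientation; "wrist_force": force on the tool from outside, world axes, zero at the start; "ft_torque": the same for the moment, N m; "grip_width": finger opening in m.
Only numpy, scipy, OpenCV 4.12 (cv2) and the standard library are available. Lean on these libraries where they do the work, as an engineer would, in place of code of your own. Each camera call takes 0.05 s, during which the arm holds its last target. There are 200 camera calls.

## Working session

There is one attempt and no reset: what is moved stays moved. The work goes in short steps, Python scripts to look and compute and a shell command to move; the robot and the scene stay as the last step left them, time stands still between calls to the robot, and variables do not carry over. Pictures are saved under pics/ and viewed, about 8 in all and at most 12, crops included, and the job is handed in when it is done.

```bash
mkdir -p pics; cat > h.py <<'E'
import numpy as np,cv2
from cell import telemetry,cams,manip
def ray(p,uv):
    K=np.array(p["K"]);T=np.array(p["world_from_camera"])
    d=T[:3,:3]@np.linalg.inv(K)@np.array([uv[0],uv[1],1.]);return T[:3,3],d
def atz(p,uv,z):
    o,d=ray(p,uv);return o+d*(z-o[2])/d[2]
def px(p,X):
    T=np.linalg.inv(np.array(p["world_from_camera"]));c=T[:3,:3]@X+T[:3,3];c=np.array(p["K"])@c;return c[:2]/c[2]
E
python3 - <<'E'
from h import *
np.set_printoptions(precision=4,suppress=True)
ims=[]
for n in("scene","top"):
    p=cams.snapshot(n);ims.append(p["img"]);print(n,np.array(p["world_from_camera"])[:3,3])
    for k,z in(("lock_button_top",.17),("quill_tip",.125),("end_stop",.08),("lathe",0),("power_switch",.19),("mallet",0.0),("bowl",0)):
        r=cams.place_of(k,p) if k!="power_switch" else cams.search_frame(k,p)
        for q in r[:2]: print(k,q["conf"],np.array(q["point"]),atz(p,q["point"],z))
    cv2.imwrite(f"pics/{n}.png",p["img"])
s=telemetry.read_state();print(s)
E
```

```text
scene [ 1.4609 -0.4945  1.2259]
lock_button_top 0.59 [260.2 217.1] [ 0.685  -0.0371  0.17  ]
lock_button_top 0.4 [263.4 190.8] [0.5874 0.0284 0.17  ]
quill_tip 0.95 [281.4 195.8] [0.5999 0.0951 0.125 ]
end_stop 0.68 [209.7 208.1] [ 0.5012 -0.137   0.08  ]
lathe 0.7 [260.8 219.7] [0.5722 0.0325 0.    ]
power_switch 0.49 [319.3 180.9] [0.6493 0.2111 0.19  ]
mallet 0.7 [138.6 281.1] [ 0.6199 -0.4467  0.    ]
bowl 0.58 [356.3 153.5] [0.4328 0.5778 0.    ]
top [0.3736 0.0346 1.5984]
lock_button_top 0.4 [244.7 191.6] [0.5746 0.0355 0.17  ]
quill_tip 0.92 [228. 183.] [0.6091 0.0878 0.125 ]
quill_tip 0.74 [300.1 217.1] [ 0.4977 -0.1368  0.125 ]
end_stop 0.73 [301.2 218.5] [ 0.4969 -0.1455  0.08  ]
lathe 0.86 [247.2 196.8] [0.5805 0.0273 0.    ]
power_switch 0.29 [116.9 187.5] [0.5899 0.4187 0.19  ]
mallet 0.75 [388.7 180.9] [ 0.6284 -0.4607  0.    ]
bowl 0.76 [ 87.1 240.6] [0.4404 0.5663 0.    ]
{'clock': 0.8, 'joint_positions': array([-0.8143,  0.0402,  0.0848, -0.    , -1.6155, -0.3337]), 'joint_vel': array([-0.0004,  0.0008,  0.0008,  0.0007,  0.0003,  0.0004]), 'effort': array([  0.    , -36.7894,  34.7428,   6.9325,  -0.0009,  -0.    ]), 'tcp_pos': array([ 0.2462, -0.5471,  0.2313]), 'tool_rot': array([ 0.6592, -3.0716, -0.0002]), 'wrist_force': array([ 0.2476, -0.8695, -0.8976]), 'ft_torque': array([ 0.0493, -0.0128, -0.0277]), 'grip_width': 0.08537743691522395}
```

View pics/scene.png

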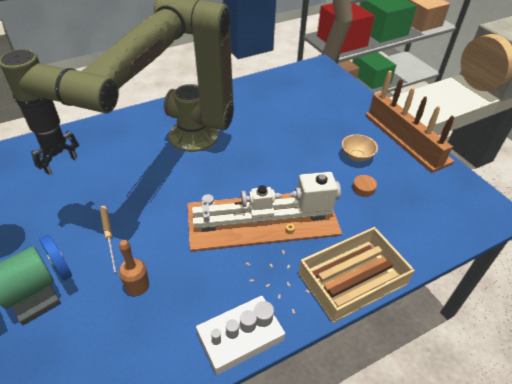

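View pics/top.png

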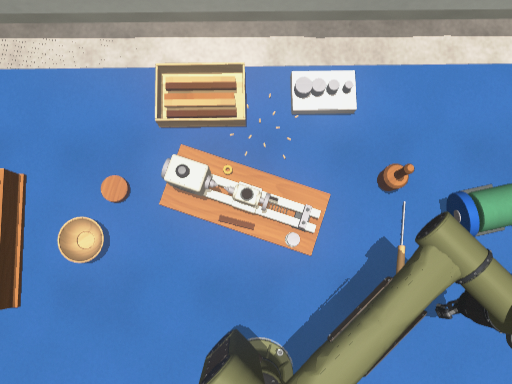

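The scene view shows the tailstock button near (263,190) and the headstock switch near (321,179). In the top view they are near (247,193) and (183,171). I'll refine these with colour blobs and the board's edges.

```bash
python3 - <<'E'
from h import *
np.set_printoptions(precision=4,suppress=True)
P={}
for n,bx,sx in(("scene",(250,180,276,205),(308,168,334,190)),("top",(232,178,262,208),(168,156,198,186))):
    p=cams.snapshot(n);g=p["img"].max(2)
    for nm,b,z in(("btn",bx,.167),("sw",sx,.19)):
        m=(g[b[1]:b[3],b[0]:b[2]]<70).astype(np.uint8)
        k,l,st,c=cv2.connectedComponentsWithStats(m)
        for i in range(1,k):
            if st[i,4]>8: uv=c[i]+[b[0],b[1]];print(n,nm,st[i],uv,atz(p,uv,z))
    if n=="top":
        hsv=cv2.cvtColor(p["img"],cv2.COLOR_BGR2HSV);m=cv2.inRange(hsv,(3,90,60),(20,255,255));m[:140]=0;m[260:]=0;m[:,:150]=0;m[:,340:]=0
        pts=cv2.findNonZero(m)[:,0].astype(float)
        W=np.array([atz(p,q,.015)[:2] for q in pts]).astype(np.float32)
        r=cv2.minAreaRect(W*1000);print(r);bp=cv2.boxPoints(r);print(bp)
        a=p["img"][140:260,150:340]
    else: a2=p["img"][160:250,180:345]
a=cv2.resize(a,None,fx=3,fy=3,interpolation=2);a2=cv2.resize(a2,(570,311),interpolation=2)
cv2.imwrite("pics/crop.png",np.vstack([a2[:235],a]))
E
```

```text
scene btn [ 8  6  8  8 51] [261.7843 189.7255] [0.5779 0.0274 0.167 ]
scene sw [ 9  9  9  7 35] [320.7429 180.7714] [0.651  0.2159 0.19  ]
((571.7813110351562, 35.703887939453125), (537.4336547851562, 218.45884704589844), 70.39615631103516)
[[ 378.7249 -180.7887]
 [ 584.5208 -254.0848]
 [ 764.8377  252.1964]
 [ 559.0418  325.4926]]
```

View pics/crop.png

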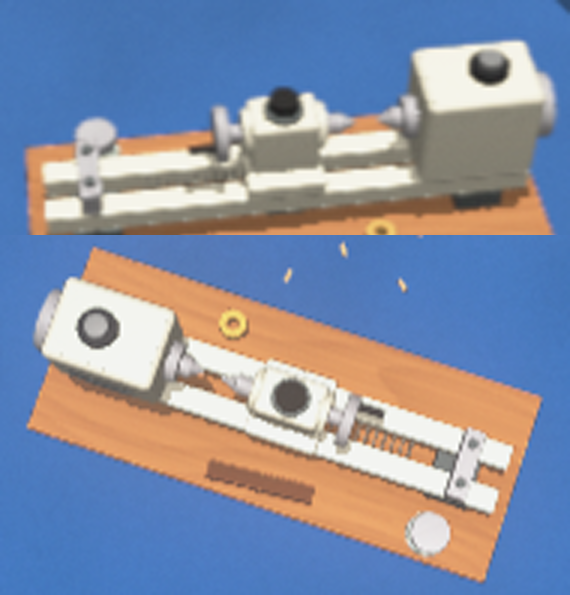

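```bash
python3 - <<'E'
from h import *
np.set_printoptions(precision=4,suppress=True)
p=cams.snapshot("top");im=p["img"]
g=cv2.resize(im[180:208,232:262].max(2),None,fx=8,fy=8,interpolation=2)
k,l,st,c=cv2.connectedComponentsWithStats((g<130).astype(np.uint8))
i=1+st[1:,4].argmax();uv=(c[i]+.5)/8-.5+[232,180];print(uv,st[i]/8,atz(p,uv,.168))
d=np.array([.3355,.942,0])
for t in(-.01,0,.01):print(t,px(p,np.array([.5718,.0357,.168])+t*d))
q=cams.snapshot("scene")
g=cv2.resize(q["img"][180:205,250:276].max(2),None,fx=8,fy=8,interpolation=2)
k,l,st,c=cv2.connectedComponentsWithStats((g<90).astype(np.uint8))
i=1+st[1:,4].argmax();uv=(c[i]+.5)/8-.5+[250,180];print(uv,st[i]/8,atz(q,uv,.163))
for w in cams.place_of("end_stop",p)[:1]:print(atz(p,w["point"],.08))
E
```

```text
[246.4943 193.6393] [  9.375   8.375  11.625  11.75  834.25 ] [0.5685 0.0301 0.168 ]
-0.01 [247.7391 193.6391]
0 [244.6404 192.597 ]
0.01 [241.5428 191.5552]
[261.7331 189.7325] [  7.625   5.75    9.      8.5   487.5  ] [0.5746 0.0292 0.163 ]
[ 0.508  -0.1387  0.08  ]
```

```bash
python3 -m jog '[[-15,12,0,0],[-35,26,0,0],[-35,26,0,0],[-35,26,0,0],[-35,26,0,0],[-35,26,0,0],[-35,26,0,0],[-35,26,0,0],[-35,26,0,0]]' 1 30; python3 -m jog '[[-35,26,0,0],[-35,26,0,0],[-35,26,0,0],[-35,26,0,0],[-35,26,0,0],[-28,20,0,0],[0,0,0,0],[0,0,0,0]]'
python3 - <<'E'
from h import *
s=telemetry.read_state();t=s["tcp_pos"];print(s["clock"],t,s["tool_rot"],s["wrist_force"],s["grip_width"])
R=cv2.Rodrigues(np.array(s["tool_rot"]))[0];print(R)
print((R.T@(np.array([.571,.029,.175])-t))*1000, R.T@np.array([-.3355,-.942,0]))
E
```

```text
clock: 1.95
tcp_pos: [0.4255, -0.2238, 0.2317]
tool_rot: [-0.659, 3.071, -0.0]
wrist_force: [1.0, -0.3, -0.7]
grip_width: -0.0002
clock: 2.75
tcp_pos: [0.5486, -0.0048, 0.2309]
tool_rot: [0.661, -3.07, 0.0]
wrist_force: [-1.0, -0.7, 1.2]
grip_width: 0.0001
2.75 [ 0.54860767 -0.0048113   0.23090422] [ 6.61044447e-01 -3.07025563e+00  2.41376540e-04] [-0.99351698 -0.70047606  1.18311311] 7.87032666838848e-05
[[-9.11393671e-01 -4.11534591e-01 -9.25438507e-04]
 [-4.11534441e-01  9.11394139e-01 -3.56487889e-04]
 [ 9.90146329e-04  5.59490127e-05 -9.99999508e-01]]
[-34.37809528  21.59706933  55.87141445] [ 6.93438020e-01 -7.20463424e-01  6.46296210e-04]
```

```bash
python3 -m jog '[[-17,11,0,0],[-17,11,20,0],[0,0,20,0],[0,0,10,0],[0,0,0,0]]'
python3 - <<'E'
from h import *
t=telemetry.read_state()["tcp_pos"];print(t)
o=[]
for n in("scene","top"):
    p=cams.snapshot(n);u=px(p,t);b=px(p,np.array([.571,.029,.168]));print(n,u,b)
    c,r=int(b[0]),int(b[1]);o.append(cv2.resize(p["img"][r-30:r+30,c-35:c+35],None,fx=5.7,fy=5.7,interpolation=2))
cv2.imwrite("pics/near.png",np.hstack(o))
E
```

```text
clock: 3.25
tcp_pos: [0.5698, 0.0281, 0.1799]
tool_rot: [0.658, -3.069, 0.0]
wrist_force: [-0.0, 0.5, -0.6]
grip_width: -0.0002
[0.56984164 0.02807817 0.17991737]
scene [260.92588302 185.48929218] [261.21896412 188.06892281]
top [247.15351934 192.66041118] [246.83635486 192.82404964]
```

View pics/near.png

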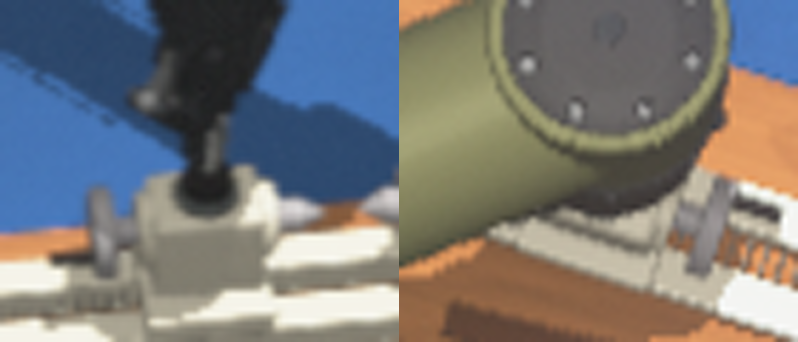

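The scene crop shows the fingertip right over the black cap. In the top crop the arm hides it. Next I press down.

```bash
python3 -m jog '[[0,0,5,0],[0,0,4,0],[0,0,2,0],[0,0,0,0]]'; python3 -m jog '[[0,0,2,0],[0,0,2,0],[0,0,0,0]]'
```

```text
clock: 3.75
tcp_pos: [0.5705, 0.0285, 0.1704]
tool_rot: [-0.659, 3.072, -0.0]
wrist_force: [0.8, 0.0, 0.0]
grip_width: -0.0002
clock: 4.05
tcp_pos: [0.5707, 0.0285, 0.1668]
tool_rot: [-0.659, 3.071, -0.0]
wrist_force: [-2.6, 0.6, 4.8]
grip_width: 0.0001
```

```bash
python3 -m jog '[[0,0,2,0],[0,0,0,0]]'; python3 -m jog '[[0,0,1,0],[0,0,0,0]]'; python3 -m jog '[[0,0,1,0],[0,0,0,0]]'
```

```text
clock: 4.25
tcp_pos: [0.5707, 0.0286, 0.1653]
tool_rot: [-0.659, 3.071, -0.0]
wrist_force: [-2.1, 0.7, 6.2]
grip_width: -0.0001
clock: 4.45
tcp_pos: [0.5707, 0.0285, 0.1651]
tool_rot: [-0.659, 3.07, -0.001]
wrist_force: [-3.5, 0.3, 9.8]
grip_width: -0.0003
clock: 4.65
tcp_pos: [0.5708, 0.0285, 0.1651]
tool_rot: [-0.659, 3.069, -0.001]
wrist_force: [-6.5, 2.0, 12.9]
grip_width: 0.0002
```

```bash
python3 -m jog '[[0,0,1,0],[0,0,1,0],[0,0,0,0]]'; python3 -m jog '[[2,-2.1,0,0],[4,-4.2,0,0],[5.5,-5.8,0,0],[5.5,-5.8,0,0],[5.5,-5.8,0,0],[5.5,-5.8,0,0]]'
```

```text
clock: 4.95
tcp_pos: [0.5708, 0.0285, 0.165]
tool_rot: [-0.66, 3.068, -0.001]
wrist_force: [-9.6, 2.2, 19.4]
grip_width: 0.0001
clock: 5.55
tcp_pos: [0.5573, -0.0095, 0.165]
tool_rot: [-0.66, 3.067, 0.0]
wrist_force: [-10.7, 5.3, 21.1]
grip_width: 0.0002
```

```bash
python3 -m jog '[[5.5,-5.8,0,0],[5.5,-5.8,0,0],[5.5,-5.8,0,0],[5.5,-5.8,0,0],[5.5,-5.8,0,0]]'; python3 - <<'E'
from h import *
t=telemetry.read_state()["tcp_pos"];d=np.array([.3355,.942,0])
p=cams.snapshot("scene");u=px(p,t);print(t,(t-[.5708,.0285,.165])@d)
for q in cams.place_of("quill_tip",p)[:2]:
    w=atz(p,q["point"],.125);print(q["conf"],w,(w-t)@d)
c,r=int(u[0]),int(u[1]);cv2.imwrite("pics/mid.png",cv2.resize(p["img"][r-40:r+50,c-70:c+80],None,fx=5,fy=5,interpolation=2))
E
```

```text
clock: 6.05
tcp_pos: [0.5438, -0.0474, 0.1649]
tool_rot: [-0.66, 3.068, -0.001]
wrist_force: [-12.4, 6.4, 22.6]
grip_width: 0.0
[ 0.54377898 -0.04740492  0.16494126] -0.08056798405420543
0.69 [0.5539824  0.01859142 0.125     ] 0.06559180253947622
```

View pics/mid.png

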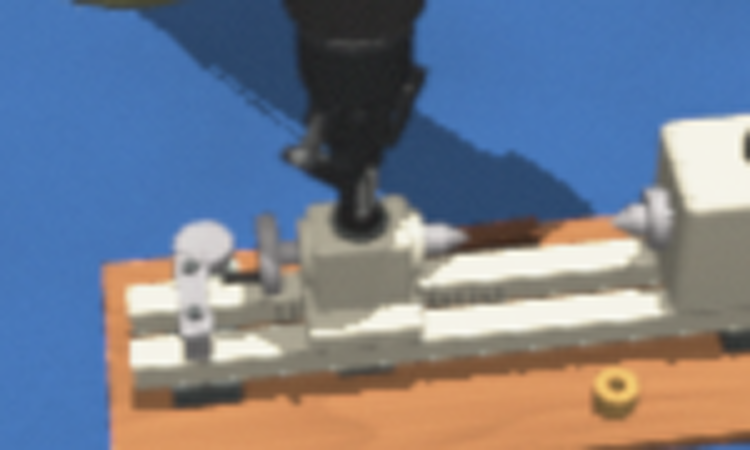

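The picture shows the tailstock moving under the fingertip, with the finger centred on the cap. The stop is still ahead on the left, so I keep sliding, slower.

```bash
python3 -m jog '[[4.2,-4.3,0,0],[4.2,-4.3,0,0],[4.2,-4.3,0,0],[4.2,-4.3,0,0],[2,-2.1,0,0]]';python3 -m jog '[[3.5,-3.6,0,0],[3.5,-3.6,0,0]]'; python3 -m jog '[[3.5,-3.6,0,0],[3.5,-3.6,0,0]]'
```

```text
clock: 6.65
tcp_pos: [0.5347, -0.0731, 0.1649]
tool_rot: [-0.659, 3.068, -0.002]
wrist_force: [-10.9, 5.7, 21.4]
grip_width: 0.0004
clock: 6.85
tcp_pos: [0.5314, -0.0824, 0.1649]
tool_rot: [-0.66, 3.068, -0.002]
wrist_force: [-10.3, 5.1, 21.2]
grip_width: 0.0
clock: 7.05
tcp_pos: [0.528, -0.0919, 0.165]
tool_rot: [-0.66, 3.068, -0.002]
wrist_force: [-10.4, 5.0, 20.2]
grip_width: 0.0001
```

```bash
for i in 1 2 3 ; do :; done; python3 -m jog '[[2,-2.1,0,0],[2,-2.1,0,0]]' | sed -n '2p;4p'; python3 -m jog '[[2,-2.1,0,0],[2,-2.1,0,0]]'| sed -n '2p;4p'; python3 -m jog '[[2,-2.1,0,0],[2,-2.1,0,0]]'| sed -n '2p;4p'
```

```text
tcp_pos: [0.526, -0.0975, 0.1649]
wrist_force: [-10.3, 5.4, 21.4]
tcp_pos: [0.524, -0.1029, 0.1649]
wrist_force: [-11.0, 5.2, 21.9]
tcp_pos: [0.5225, -0.1075, 0.1649]
wrist_force: [-10.1, 17.9, 23.8]
```

```bash
python3 -m jog '[[0,0,0,0],[0,0,0,0]]' | sed -n '1,2p;4p'; python3 -m jog '[[0.7,0.7,0,0],[0.7,0.7,0,0],[0,0,0,0]]'| sed -n '2p;4p'
```

```text
clock: 7.85
tcp_pos: [0.5226, -0.1073, 0.1649]
wrist_force: [-9.3, 8.7, 22.3]
tcp_pos: [0.5224, -0.1072, 0.165]
wrist_force: [-2.0, 4.8, 16.4]
```

```bash
python3 - <<'E'
from h import *
t=telemetry.read_state()["tcp_pos"];p=cams.snapshot("scene");u=px(p,t)
c,r=int(u[0]),int(u[1]);cv2.imwrite("pics/home.png",cv2.resize(p["img"][r-40:r+50,c-70:c+80],None,fx=5,fy=5,interpolation=2))
E
```

```text
(no output)
```

View pics/home.png

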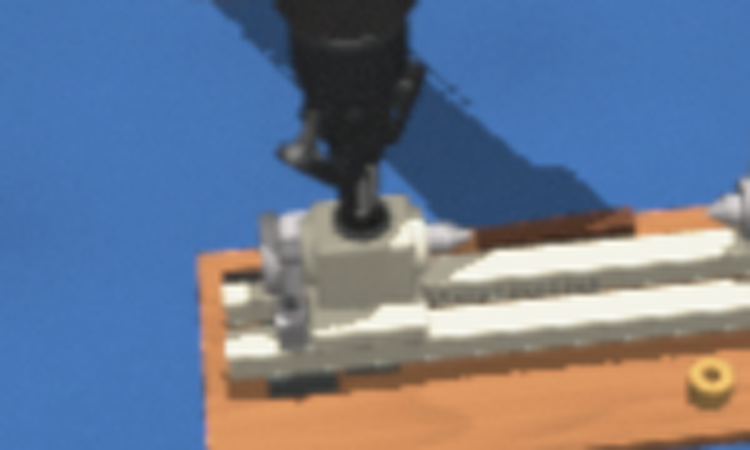

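The tailstock looks flush against the stop block. I'll push a little more to confirm before releasing.

```bash
python3 -m jog '[[0.7,-0.7,0.5,0],[0.7,-0.7,0.5,0],[0,0,0,0]]'| sed -n '2p;4p'
```

```text
tcp_pos: [0.5224, -0.1073, 0.1649]
wrist_force: [-3.1, 12.0, 21.9]
```

```bash
python3 -m jog '[[-0.5,0.5,0,0],[0,0,-1,0],[0,0,-1,0],[0,0,-1,0],[0,0,-1,0],[0,0,-1,0],[0,0,-2,0],[0,0,-2,0],[0,0,-3,0],[0,0,0,0]]'| sed -n '2p;4p'; python3 -m jog '[[0,0,-20,0],[0,0,-40,0],[0,0,-40,0],[20,-10,-20,0],[40,-20,0,0],[40,-20,0,0],[40,-20,0,0],[40,-20,0,0],[0,0,0,0],[0,0,0,0]]'
python3 - <<'E'
from h import *
d=np.array([.3355,.942,0])
o=[]
for n,b in(("scene",(180,165,345,255)),("top",(150,140,340,260))):
    p=cams.snapshot(n);o.append(cv2.resize(p["img"][b[1]:b[3],b[0]:b[2]],(560,300),interpolation=2))
    for k,z in(("quill_tip",.125),("lock_button_top",.168)):
        for q in cams.place_of(k,p)[:1]:print(n,k,q["conf"],atz(p,q["point"],z),(atz(p,q["point"],z)-[.5708,.0285,0])@d)
cv2.imwrite("pics/end.png",np.vstack(o))
E
```

```text
tcp_pos: [0.5191, -0.1087, 0.1707]
wrist_force: [-0.6, -0.2, 0.8]
clock: 10.5
tcp_pos: [0.3915, -0.2651, 0.2905]
tool_rot: [0.655, -3.071, -0.002]
wrist_force: [0.4, -0.0, -0.2]
grip_width: 0.0001
scene quill_tip 0.95 [ 0.55343707 -0.03915493  0.125     ] -0.06955620363801951
scene lock_button_top 0.57 [ 0.69606851 -0.03649022  0.168     ] -0.019193205091191635
top quill_tip 0.83 [ 0.55208679 -0.04645913  0.125     ] -0.07688978487139057
top lock_button_top 0.62 [ 0.51891856 -0.10661918  0.168     ] -0.14468848730863534
```

View pics/end.png

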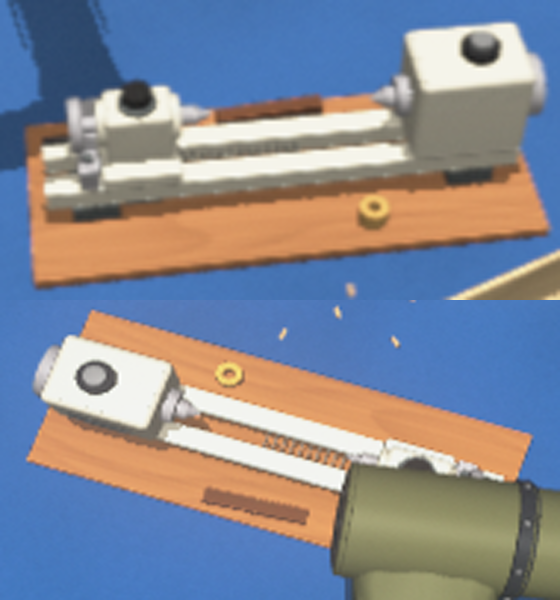

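The tailstock is against the stop, the button stands up, and the arm is clear. Blank and bushing have not moved.

```bash
python3 -c "
from cell import manip;print(manip.job_done())"
```

```text
the job is handed in; nothing more can be done
None
```

The tailstock is parked against the end stop and locked there, and I handed the job in at about 10.5 s.

- **Press:** I pressed the lock button fully down with the closed fingertips. The tip went from 170 mm to 165 mm high and stayed there under about 20 N.
- **Push:** I slid the tailstock about 144 mm along the bed until it stopped. Pushing again raised the force along the bed to about 10 N with no further movement.
- **Release:** I eased off, let the button spring up and moved clear; the wrist force then read about zero. As I lifted, the tip drifted about 3 mm, mostly across the bed.

**Last checks:**
- **Tailstock:** the final pictures show it at the stop. The top camera puts the button 145 mm from where it started, in line with the arm's own reading.
- **Loose things:** the blank and bushing are where they were, and the switch was never approached. The wax jar was hidden behind the tailstock and the arm in the last views, so I couldn't confirm it by eye. The mallet, gouge, bowl and offcut were outside the last crops, but my path kept away from them.
- **Disagreement:** the scene camera's report for the button was wrong, about 0.18 m off. I ignored it because the picture contradicted it. The two cameras' quill tip positions differ by about 7 mm along the bed.

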